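Home a mixer's click dial and set four clicks

TASK

Set the tube mixer to run for four clicks: turn the black dial anticlockwise until it bears firmly on its sprung end stop and the stop gives slightly, hold it there a moment without forcing it, then turn it clockwise exactly four clicks from its resting place next to the stop, never past the fourth. Then press the green start button fully down without ramming it, let everything go and leave the racks and the bottle where they stand.

Things in the scene. Friction and masses are not known exactly. Their poses are not given: they have to be found in the camera images.
- mixer: White bench machine (tube mixer), fixed, 200 mm deep (x), 310 mm wide (y), flat top panel 60 mm above the table. Origin: centre of its underside; z up, x away from its front. On the panel: black dial (axis at x -35, y +95 mm), green button (x -65, y -10) and an aluminium block (110 x 110, centre x +20, y -90) whose red-capped tubes reach 56 mm above the panel.
- dial_grip (a point): Point on the upright axis of the black round dial, 30 mm above the panel, 14 mm below the dial's top. The grip is 44 mm in diameter, 34 mm high, above a fixed grey collar (68 mm diameter, 10 mm high). Its x axis points along the white line on the dial. Ticks round the collar are 30 degrees apart: red (machine's far side) is the resting place next to the stop, green is click 4.
- dial (a joint): Dial angle in rad, growing clockwise from above; starts 1 to 3 clicks from the stop. A click every 0.524: 0 is the rest next to the stop, 2.094 the fourth click. Let go, it settles in the nearest. A click resists by up to 0.13 N m just off its rest, nothing half-way, then snaps on. Turned back beyond 0, the dial meets its sprung end stop somewhere from -0.03 to -0.19, different each time.
- end_stop (a joint): How far the dial has pushed the end stop (inside the collar) out of place, rad: 0 untouched. It begins to give at 0.15 to 0.23 N m on the dial and yields 0.01 rad for each further 0.12 N m. The dial is homed when held from 0.016 on (about 0.4 N m in all); beyond 0.045 (0.7 N m) the stop is damaged. It springs back.
- start_top (a point): Centre of the top of the round green start button (26 mm diameter, in a black housing); pressed straight down.
- start (a joint): Travel of the start button in m: 0 up, 0.005 fully down; it springs back and takes 5 N to push fully down. More than 25 N is ramming.
- tube_rack: White tube rack with red-capped tubes, 66 x 132 mm, 76 mm high with caps, loose; origin at the centre of its underside. Stands to the left (+y) of the mixer.
- orange_rack: Orange empty tube rack, 66 x 108 mm, 30 mm high, loose; origin at the centre of its underside. Stands beyond the mixer.
- bottle: Bottle with blue cap, 56 mm diameter, 110 mm high, loose; origin at the centre of its underside. Stands to the right (-y) of the mixer.

How it is judged:
On the way, in this order (a step that is already met when the one before it is completed fails the run):
1. the dial is turned back firmly against its end stop, so that the stop gives (value of joint end_stop above 0.016 rad), for 0.15 s.
2. the dial rests at the fourth click (value of joint dial between 1.964 and 2.224 rad), for 0.3 s.
3. the start button is pressed fully down with the dial at the fourth click (all of step 2 and value of joint start above 0.004 m), for 0.05 s.
At the end, for the whole second after the job is handed in: The dial rests (still, under 0.1 rad/s) within 0.13 rad of the fourth click (2.094 rad), the start button is up again (under 1 mm), and the racks and bottle are within 20 mm of where they stood (all of step 2 and value of joint start below 0.001 m and not (velocity of joint dial above 0.1 rad/s or velocity of joint dial below -0.1 rad/s) and distance of each of tube_rack, orange_rack, bottle from where it was at the start of the episode below 0.02 m); the robot touches nothing.
It fails at once if the end stop is forced (pushed in by more than 0.045 rad) (value of joint end_stop above 0.045 rad).
It fails at once if the dial is turned past the fourth click (value of joint dial above 2.394 rad).
It fails at once if start is pressed while the dial is not at the fourth click (value of joint start above 0.003 m and not (value of joint dial between 1.964 and 2.224 rad)).
It fails at once if the start button is rammed (more than 25 N) (contact force between start and anything else above 25 N).
It fails at once if a rack or the bottle is knocked over or shoved (angle between any of tube_rack, orange_rack, bottle's own z axis and vertical above 0.35 rad or distance of any of tube_rack, orange_rack, bottle from where it was at the start of the episode above 0.03 m).
It also fails if it takes over 70 s, if anything falls off the work surface, if the arm or the gripper's body presses on something with over 40 N, if the wrist force passes 120 N, or if a joint passes its speed limit or range.

ROBOT

A 6-joint arm with a two-finger parallel gripper is mounted at the origin on the work surface. World frame = base frame: x ahead of the robot, y to its left, z up, the work surface at z = 0. Lengths are in m, angles in rad, forces in N, time in s.
With the tool pointing down it reaches from about 0.35 to 0.85 m from the base axis. Payload 8.1 kg.
Tool frame: the origin (TCP) lies at the centre of the arm's flange, where the gripper is bolted on; the fingertips stand 186 mm ahead of it and the grasp point (between the pads) lies 167 mm ahead of it; z points along the fingers, y is the line along which they close (so a half turn about z gives the same grasp; the last joint's range is limited). The gripper opens to 93 mm and grips with 3 to 60 N. Pads are 15 mm wide; open, the fingers measure 128 mm over their backs; the gripper's body (75 mm by 188 mm) begins 65 mm behind the grasp point.
Start: joints at [-1.252, 0.13, 1.488, -0, 1.523, -0.085], TCP at [0.236, -0.552, 0.405] pointing down, gripper open.
Joint ranges: [-2.96, 2.96], [-0.89, 2.26], [0.02, 2.5], [-1.34, 4.48], [0, 2.73], [-2.66, 2.66]. Speed limits (rad/s): [2.39, 2.39, 2.79, 3.14, 3.14, 3.14].

INTERFACE

Orientations are given as a rotation vector (axis times angle).
In Python, from plant import robot gives the robot as it stands.
- The arm moves only by the tool apply_moves, never from a script. Its argument "series" is a list of rows, each a list of 2 entries, a list of its own where there are three numbers: the shift along the tool's x, y, z in mm, then the turn, a rotation vector about the tool's x, y, z in rad. A call has 1 to 12 rows; each row shifts and turns the commanded pose from where the row before left it, along the tool's axes as they then stand; what a row does not reach is not made up. A row lasts 1/12 s, in which the tool goes at most 41.7 mm and 7.16 degrees, less where a joint would pass 70% of its speed; a pose out of reach is approached as far as the arm can. A call is refused whole if a number of a shift passes 41.7 or a number of a turn 0.125, either way. A call with a gripper value outside its range is refused whole. "claw" is the opening, from 0 (shut) to 1 (fully open), set as the call begins (left out, the last holds). The fingers move at their own pace and stop on an object; "newtons" is the grip in N (left out, the last holds). Time passes only in rows, so rows that do not move let the fingers close. It gives the time, the measured TCP pose, the force, the opening and the grip force at its end, in the units of the state.
- robot.read_state(): the state, without advancing time (a new reading comes with each control period).
- robot.read_camera(name): name is "scene" or "top"; returns (picture, depth): 384x512x3 uint8, blue, green, red; 384x512 float32, m along the optical axis (not along the pixel's ray), 0 where there is no reading.
- robot.calibration(name): a dict with "fx", "fy", "cx", "cy" (pixels), "extrinsics" (4x4, takes a point from world to camera coordinates). Camera axes: x right, y down, z forward; pixel columns grow to the right and rows downward; lengths in m; the calibration is good to about 2 mm. A picture is of the moment at which its call begins. calibration takes no time and is no camera call.
- robot.close_job(): hands the job in; it is judged then, once.
The state is a dict: "t": time; "q": joint angles; "dq": joint speeds; "joint_torque": joint torques, N m; "tool_pos": TCP position; "orientation": TCP orientation; "force": force on the tool from outside, world axes, zero at the start; "wrist_torque": the same for the moment, N m; "opening": finger opening in m; "gripper_force": force on a finger pad.
Only numpy, scipy, OpenCV 4.12 (cv2) and the standard library are available. Lean on these libraries where they do the work, as an engineer would, in place of code of your own. Each camera call takes 0.05 s, during which the arm holds its last target. There are 200 camera calls.

## Working session

There is one attempt and no reset: what is moved stays moved. The work goes in short steps, Python scripts to look and compute and a tool call to move; the robot and the scene stay as the last step left them, time stands still between calls to the robot, and variables do not carry over. Pictures are saved under pics/ and viewed, at most 10 in all, crops included, and the job is handed in when it is done.

Besides the shell and the picture viewer there is one more tool, called by a JSON object that holds its "api" and its "payload", one argument or row to a line. apply_moves: Moves the arm, as the interface text tells. Its arguments: {"type":"object","properties":{"series":{"type":"array"},"claw":{"type":"number"},"newtons":{"type":"number"}},"required":["series"]}

```bash
mkdir -p pics
cat > h.py <<'E'
import numpy as np, cv2
from scipy.spatial.transform import Rotation as R
from plant import robot
def ray(c,u,v):
    k=robot.calibration(c);E=np.array(k["extrinsics"]);
    d=E[:3,:3].T@np.array([(u-k["cx"])/k["fx"],(v-k["cy"])/k["fy"],1]);o=-E[:3,:3].T@E[:3,3];return o,d
def onz(c,u,v,z):
    o,d=ray(c,u,v);return o+d*(z-o[2])/d[2]
def pt(c,u,v,D):
    o,d=ray(c,u,v);return o+d*D
def cloud(c,D):
    v,u=np.mgrid[:384,:512];k=robot.calibration(c);E=np.array(k["extrinsics"])
    P=np.stack([(u-k["cx"])/k["fx"]*D,(v-k["cy"])/k["fy"]*D,D],-1)
    return (P-E[:3,3])@E[:3,:3]
E
python3 - <<'E'
from h import *
for c in("scene","top"):
    p,d=robot.read_camera(c);cv2.imwrite(f"pics/{c}0.png",p);np.save(f"{c}0.npy",d)
    o,dd=ray(c,256,192);print(c,o,dd,robot.calibration(c)["fx"])
s=robot.read_state();print(s)
E
```

```text
scene [1.09077878 0.41151775 0.94015622] [-0.40098165 -0.36677425 -0.83957682] 427.4608960695767
top [0.45748151 0.02560597 0.95277801] [ 0.18505362 -0.0060357  -0.98278473] 401.9155363238125
{'t': 0.1, 'q': array([-1.25243138e+00,  1.31090669e-01,  1.48915922e+00,  2.18445783e-05,
        1.52302497e+00, -8.53883420e-02]), 'dq': array([-0.00122433, -0.00114347, -0.00276956, -0.00010114,  0.00040981,
        0.00024355]), 'joint_torque': array([ 8.90547417e-04, -5.61343825e+01, -4.93094265e+01,  7.69788120e-02,
        2.91229854e-02, -9.98602809e-05]), 'tool_pos': array([ 0.23568941, -0.55154541,  0.40379522]), 'orientation': array([-3.07615422e+00, -6.29577983e-01,  2.72928042e-04]), 'force': array([0.30977219, 0.14973182, 0.88647559]), 'wrist_torque': array([-0.03472732,  0.04263869, -0.02192758]), 'gripper_force': 0.0, 'opening': 0.09318245775605863}
```

View pics/scene0.png

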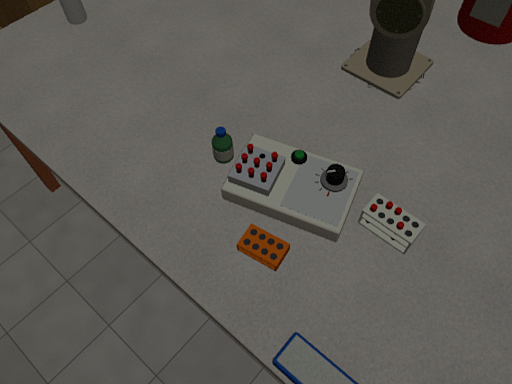

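View pics/top0.png

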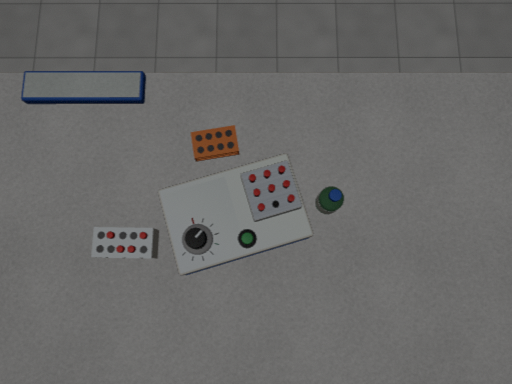

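The scene picture shows the dial near (336,175) and the button near (299,157). The top picture shows the dial at (197,239), the button at (247,239), the red tick at (193,221), and the white line pointing up and to the right, about two clicks from red.

Run:
```python
from h import *
def big(m,ok=lambda x,y:True):
    n,l,s,c=cv2.connectedComponentsWithStats(m.astype(np.uint8))
    i=max((i for i in range(1,n) if ok(*c[i])),key=lambda i:s[i,4]);return l==i,s[i],c[i]
def tri(a,b):
    (o1,d1),(o2,d2)=ray("top",*a),ray("scene",*b)
    t=np.linalg.lstsq(np.stack([d1,-d2],1),o2-o1,rcond=None)[0];p,q=o1+d1*t[0],o2+d2*t[1];return (p+q)/2,np.linalg.norm(p-q)
I={};B={};K={}
for c,(bx,by),(kx,ky) in(("top",(247,239),(197,239)),("scene",(299,157),(336,175))):
    p=cv2.imread(f"pics/{c}0.png");h=cv2.cvtColor(p,cv2.COLOR_BGR2HSV);I[c]=(p,h);D=np.load(f"{c}0.npy")
    _,s,B[c]=big((h[...,0]>40)&(h[...,0]<85)&(h[...,1]>120)&(h[...,2]>50),lambda x,y:np.hypot(x-bx,y-by)<10)
    C=cloud(c,D)
    P=C[by-8:by+9,bx-8:bx+9].reshape(-1,3)
    print(c,"btn",s,B[c],"depthpt",pt(c,*B[c],D[int(B[c][1]),int(B[c][0])]))
    v,u=np.mgrid[:384,:512];m=(np.hypot(u-kx,v-ky)<30)&(C[...,2]>0.092)&(C[...,2]<.12)
    Q=C[m];t=Q[Q[:,2]>np.percentile(Q[:,2],60)]
    # dial top disc
    z=np.median(t[:,2]);tm=m&(abs(C[...,2]-z)<.004);_,s,K[c]=big(tm);
    (ex,ey),r=cv2.minEnclosingCircle(np.argwhere(tm)[:,::-1].astype(np.float32))
    print(c,"dial top z",z,"centroid",C[tm].mean(0),"circ",onz(c,ex,ey,z),"n",tm.sum(),K[c],r)
print("tri btn",tri(B["top"],B["scene"]),"tri dial",tri(K["top"],K["scene"]))
p,h=I["top"];D=np.load("top0.npy");C=cloud("top",D)
v,u=np.mgrid[:384,:512]
m=(C[...,2]>.05)&(C[...,2]<.07)&(u>150)&(u<320)&(v>145)&(v<280)
m,_,_=big(m);P=C[m][:,:2];
r=cv2.minAreaRect((P*1000).astype(np.float32));print("mixer rect",r,np.median(C[m][:,2]))
red=((h[...,0]<8)|(h[...,0]>172))&(h[...,1]>90)&(np.hypot(u-197,v-239)<28);print("red",red.sum(),onz("top",*np.argwhere(red).mean(0)[::-1],.06))
w=(p.min(2)>110)&(np.hypot(u-197,v-237)<11);print("white",[(onz("top",x,y,.104)).round(4)[:2].tolist() for y,x in np.argwhere(w)])
cv2.imwrite("pics/crop.png",np.hstack([cv2.resize(p[210:265,160:270],None,fx=5,fy=5,interpolation=2)]))
```

```text
top btn [241 233  12  11 107] [246.72897196 237.90654206] depthpt [0.52066075 0.04024536 0.08214147]
top dial top z 0.10602154136908183 centroid [0.5197507  0.14982775 0.1050397 ] circ [0.51985656 0.14963924 0.10602154] n 320 [194.4     237.46875] 10.64513111114502
scene btn [295 150   9   8  57] [299.         153.77192982] depthpt [0.52150127 0.04253268 0.07976469]
scene dial top z 0.10511128950620377 centroid [0.51995456 0.1502493  0.10397888] circ [0.52163484 0.15113307 0.10511129] n 209 [335.54066986 170.1722488 ] 8.860122680664062
tri btn (array([0.52056929, 0.04099137, 0.07775738]), np.float64(0.0015740646643051404)) tri dial (array([0.51978887, 0.15010662, 0.10359634]), np.float64(0.00015882709618058203))
mixer rect ((580.6239013671875, 69.25164794921875), (200.428466796875, 310.5067138671875), 16.681718826293945) 0.061050474136966765
red 5 [0.55557475 0.1564906  0.06      ]
white [[0.5334, 0.1386], [0.5313, 0.1406], [0.5313, 0.1385], [0.5292, 0.1427], [0.5292, 0.1406], [0.5271, 0.1447], [0.5271, 0.1426], [0.525, 0.1468], [0.525, 0.1447], [0.5229, 0.1488], [0.5229, 0.1467]]
```

View pics/crop.png

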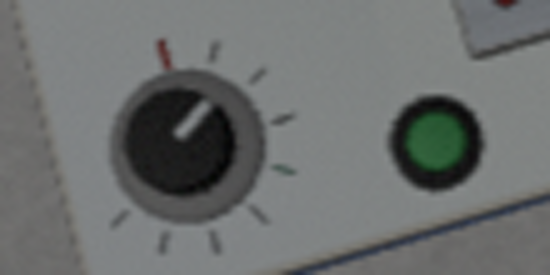

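The dial axis is at about (0.520, 0.150) with its top at z≈0.104. The button is at about (0.521, 0.041), mixer yaw is 16.7°, and the dial sits at click 2. Next I move over the dial.

{"api": "apply_moves", "payload": {
  "series": [
    [[26.9,-26.7,0],[0,0,0]],
    [[26.9,-26.7,0],[0,0,0]],
    [[26.9,-26.7,0],[0,0,0]],
    [[26.9,-26.7,0],[0,0,0]],
    [[26.9,-26.7,0],[0,0,0]],
    [[26.9,-26.7,0],[0,0,0]],
    [[26.9,-26.7,0],[0,0,0]],
    [[26.9,-26.7,0],[0,0,0]],
    [[26.9,-26.7,0],[0,0,0]],
    [[26.9,-26.7,0],[0,0,0]]
  ],
  "claw": 1
}}

```text
t: 0.93
tool_pos: [0.3783, -0.1987, 0.4045]
orientation: [-3.078, -0.629, 0.0]
force: [0.8, 0.4, -0.7]
opening: 0.0931
gripper_force: 0.0
```

{"api": "apply_moves", "payload": {
  "series": [
    [[26.9,-26.7,0],[0,0,0]],
    [[26.9,-26.7,0],[0,0,0]],
    [[26.9,-26.7,0],[0,0,0]],
    [[26.9,-26.7,0],[0,0,0]],
    [[26.9,-26.7,0],[0,0,0]],
    [[26.9,-26.7,0],[0,0,0]],
    [[26.9,-26.7,0],[0,0,0]],
    [[26.9,-26.7,0],[0,0,0]],
    [[26.9,-26.7,0],[0,0,0]],
    [[26.9,-26.7,0],[0,0,0]]
  ]
}}

```text
t: 1.77
tool_pos: [0.5209, 0.1527, 0.4043]
orientation: [3.078, 0.63, -0.001]
force: [0.6, -0.1, 0.0]
opening: 0.0928
gripper_force: 0.0
```

{"api": "apply_moves", "payload": {
  "series": [
    [[0,0,10],[0,0,-0.1]],
    [[0,0,10],[0,0,-0.1]],
    [[0,0,10],[0,0,-0.1]],
    [[0,0,10],[0,0,-0.1]],
    [[0,0,10],[0,0,-0.1]],
    [[0,0,10],[0,0,-0.1]],
    [[0,0,0],[0,0,0]],
    [[0,0,0],[0,0,0]],
    [[0,0,0],[0,0,0]]
  ]
}}

```text
t: 2.52
tool_pos: [0.5208, 0.1507, 0.3452]
orientation: [2.757, 1.507, 0.0]
force: [0.7, -0.7, -0.5]
opening: 0.0934
gripper_force: 0.0
```

```bash
cat >> h.py <<'E'
def st(tx=None,ty=None,tz=None):
    s=robot.read_state();M=R.from_rotvec(s["orientation"]).as_matrix();p=s["tool_pos"]
    f,w=s["force"],s["wrist_torque"]
    print("t %.2f"%s["t"],"p",p.round(4),"yaw %.4f"%np.arctan2(M[1,0],M[0,0]),"zax",M[:,2].round(4),"q1 %.3f q6 %.4f"%(s["q"][0],s["q"][5]),"open %.4f gf %.1f"%(s["opening"],s["gripper_force"]),"F",f.round(2),"W",w.round(3))
    if tx is not None: print("tool shift mm",(M.T@(np.array([tx,ty,tz])-p)*1000).round(1))
E
python3 -c "
from h import *
st(.5198,.1501,.094+.167)"
```

```text
t 2.52 p [0.5208 0.1507 0.3452] yaw 1.0005 zax [ 2.e-04  0.e+00 -1.e+00] q1 0.187 q6 0.7575 open 0.0934 gf 0.0 F [ 0.74 -0.68 -0.51] W [ 0.049 -0.041 -0.039]
tool shift mm [-1.  -0.5 84.2]
```

{"api": "apply_moves", "payload": {
  "series": [
    [[-1,-0.5,14],[0,0,0]],
    [[0,0,14],[0,0,0]],
    [[0,0,14],[0,0,0]],
    [[0,0,14],[0,0,0]],
    [[0,0,14],[0,0,0]],
    [[0,0,14],[0,0,0]],
    [[0,0,0],[0,0,0]],
    [[0,0,0],[0,0,0]]
  ]
}}

```text
t: 3.18
tool_pos: [0.5196, 0.1501, 0.2609]
orientation: [-2.755, -1.509, 0.001]
force: [-0.0, 0.5, 0.2]
opening: 0.093
gripper_force: 0.0
```

```bash
python3 -c "
from h import *
st(.5198,.1501,.261)
p,d=robot.read_camera('top');q,d=robot.read_camera('scene')
cv2.imwrite('pics/near.png',np.hstack([cv2.resize(p[190:290,150:250],(400,400)),cv2.resize(q[120:220,285:385],(400,400))]))"
```

```text
t 3.18 p [0.5196 0.1501 0.2609] yaw 1.0022 zax [-9.e-04 -2.e-04 -1.e+00] q1 0.186 q6 0.7550 open 0.0930 gf 0.0 F [-0.02  0.48  0.23] W [-0.002 -0.031 -0.025]
tool shift mm [ 0.1  0.1 -0.1]
```

View pics/near.png

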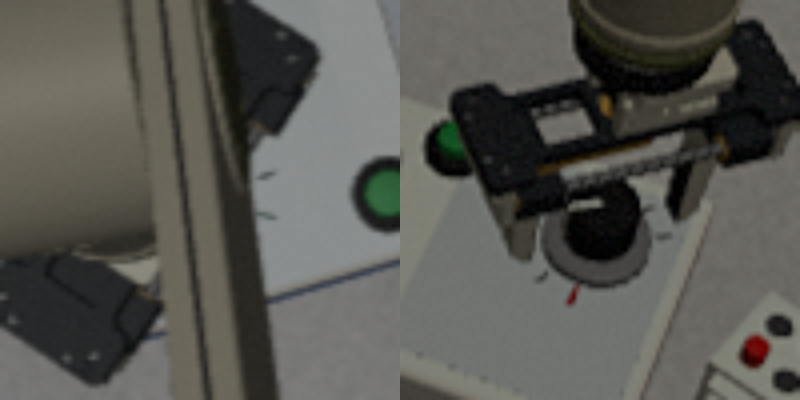

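The fingers straddle the dial with the collar clear below (right-hand view, dial near (600,215)). Next I grip it.

{"api": "apply_moves", "payload": {
  "series": [
    [[0,0,0],[0,0,0]],
    [[0,0,0],[0,0,0]],
    [[0,0,0],[0,0,0]],
    [[0,0,0],[0,0,0]],
    [[0,0,0],[0,0,0]],
    [[0,0,0],[0,0,0]],
    [[0,0,0],[0,0,0]],
    [[0,0,0],[0,0,0]]
  ],
  "claw": 0,
  "newtons": 45
}}

```text
t: 3.95
tool_pos: [0.5197, 0.1501, 0.2607]
orientation: [-2.754, -1.511, 0.0]
force: [-4.0, 2.1, 2.2]
opening: 0.0444
gripper_force: 3.1
```

```bash
python3 -c "
from h import *
st()"
```

```text
t 3.95 p [0.5197 0.1501 0.2607] yaw 1.0038 zax [-2.e-04  1.e-04 -1.e+00] q1 0.186 q6 0.7534 open 0.0444 gf 3.1 F [-4.01  2.14  2.15] W [ 0.471  0.792 -0.04 ]
```

{"api": "apply_moves", "payload": {
  "series": [
    [[0,0,0],[0,0,0]],
    [[0,0,0],[0,0,0]],
    [[0,0,0],[0,0,0]],
    [[0,0,0],[0,0,0]]
  ]
}}

```text
t: 4.28
tool_pos: [0.5196, 0.1502, 0.2607]
orientation: [-2.754, -1.511, 0.001]
force: [-3.0, 0.3, 2.8]
opening: 0.0432
gripper_force: 45.0
```

```bash
python3 -c "
from h import *
st()"
```

```text
t 4.28 p [0.5196 0.1502 0.2607] yaw 1.0038 zax [-5.e-04  2.e-04 -1.e+00] q1 0.187 q6 0.7534 open 0.0432 gf 45.0 F [-3.03  0.28  2.78] W [ 0.095  0.452 -0.186]
```

{"api": "apply_moves", "payload": {
  "series": [
    [[0,0,0],[0,0,-0.1]],
    [[0,0,0],[0,0,-0.1]],
    [[0,0,0],[0,0,-0.1]],
    [[0,0,0],[0,0,-0.1]],
    [[0,0,0],[0,0,-0.1]],
    [[0,0,0],[0,0,-0.1]],
    [[0,0,0],[0,0,-0.1]],
    [[0,0,0],[0,0,-0.1]],
    [[0,0,0],[0,0,-0.1]],
    [[0,0,0],[0,0,-0.1]],
    [[0,0,0],[0,0,0]],
    [[0,0,0],[0,0,0]]
  ]
}}

```text
t: 5.28
tool_pos: [0.5192, 0.1503, 0.2607]
orientation: [-1.69, -2.646, 0.001]
force: [-6.4, 1.7, 3.7]
opening: 0.0431
gripper_force: 45.0
```

```bash
python3 -c "
from h import *
for i in range(4):
    st();robot.read_camera('top')
"
```

```text
t 5.28 p [0.5192 0.1503 0.2607] yaw 2.0047 zax [-1.6e-03  2.0e-04 -1.0e+00] q1 0.187 q6 -0.2474 open 0.0431 gf 45.0 F [-6.43  1.67  3.69] W [0.147 0.919 0.032]
t 5.33 p [0.5192 0.1503 0.2607] yaw 2.0042 zax [-1.7e-03  2.0e-04 -1.0e+00] q1 0.187 q6 -0.2469 open 0.0433 gf 45.0 F [-5.85  1.36  4.37] W [0.193 0.904 0.023]
t 5.38 p [0.5192 0.1503 0.2607] yaw 2.0041 zax [-1.7e-03  1.0e-04 -1.0e+00] q1 0.187 q6 -0.2467 open 0.0434 gf 45.0 F [-6.4   1.39  4.79] W [0.202 0.895 0.018]
t 5.43 p [0.5192 0.1503 0.2607] yaw 2.0041 zax [-1.7e-03  1.0e-04 -1.0e+00] q1 0.187 q6 -0.2467 open 0.0434 gf 45.0 F [-6.34  0.95  5.26] W [0.259 0.924 0.036]
```

{"api": "apply_moves", "payload": {
  "series": [
    [[0,0,0],[0,0,-0.025]],
    [[0,0,0],[0,0,-0.025]],
    [[0,0,0],[0,0,0]],
    [[0,0,0],[0,0,0]]
  ]
}}

```text
t: 5.82
tool_pos: [0.5192, 0.1502, 0.2607]
orientation: [-1.625, -2.687, 0.001]
force: [-5.4, 1.1, 5.7]
opening: 0.0434
gripper_force: 45.0
```

```bash
python3 -c "
from h import *
st();robot.read_camera('top');st()
"
```

```text
t 5.82 p [0.5192 0.1502 0.2607] yaw 2.0540 zax [-1.8e-03  1.0e-04 -1.0e+00] q1 0.187 q6 -0.2967 open 0.0434 gf 45.0 F [-5.44  1.07  5.68] W [ 0.226  0.908 -0.08 ]
t 5.87 p [0.5192 0.1503 0.2607] yaw 2.0539 zax [-1.7e-03  1.0e-04 -1.0e+00] q1 0.187 q6 -0.2966 open 0.0436 gf 45.0 F [-6.39  1.81  4.54] W [ 0.176  0.889 -0.08 ]
```

{"api": "apply_moves", "payload": {
  "series": [
    [[0,0,0],[0,0,-0.02]],
    [[0,0,0],[0,0,0]],
    [[0,0,0],[0,0,0]]
  ]
}}

```text
t: 6.12
tool_pos: [0.5192, 0.1502, 0.2607]
orientation: [-1.598, -2.703, 0.001]
force: [-6.6, 0.7, 5.5]
opening: 0.0432
gripper_force: 45.0
```

```bash
python3 -c "
from h import *
st();robot.read_camera('top');st()
"
```

```text
t 6.12 p [0.5192 0.1502 0.2607] yaw 2.0739 zax [-1.8e-03  1.0e-04 -1.0e+00] q1 0.187 q6 -0.3166 open 0.0432 gf 45.0 F [-6.64  0.69  5.52] W [ 0.148  0.886 -0.226]
t 6.17 p [0.5192 0.1502 0.2607] yaw 2.0738 zax [-1.8e-03  1.0e-04 -1.0e+00] q1 0.187 q6 -0.3165 open 0.0435 gf 45.0 F [-5.43  0.96  5.87] W [ 0.127  0.867 -0.262]
```

{"api": "apply_moves", "payload": {
  "series": [
    [[0,0,0],[0,0,-0.01]],
    [[0,0,0],[0,0,0]],
    [[0,0,0],[0,0,0]]
  ]
}}

```text
t: 6.42
tool_pos: [0.5192, 0.1503, 0.2607]
orientation: [-1.584, -2.711, 0.001]
force: [-6.9, 1.3, 5.1]
opening: 0.0433
gripper_force: 45.0
```

```bash
python3 -c "
from h import *
st();robot.read_camera('top');st()
"
```

```text
t 6.42 p [0.5192 0.1503 0.2607] yaw 2.0840 zax [-1.9e-03  1.0e-04 -1.0e+00] q1 0.187 q6 -0.3267 open 0.0433 gf 45.0 F [-6.87  1.3   5.13] W [0.221 0.907 0.003]
t 6.47 p [0.5192 0.1503 0.2607] yaw 2.0840 zax [-1.9e-03  1.0e-04 -1.0e+00] q1 0.187 q6 -0.3266 open 0.0435 gf 45.0 F [-6.64  1.16  5.02] W [ 0.124  0.923 -0.123]
```

The torque readings are noisy, so I'll average them and compare with the joint 6 torque.

```bash
cat >> h.py <<'E'
def av(n=8):
    W=[];J=[]
    for i in range(n):
        s=robot.read_state();W.append(s["wrist_torque"][2]);J.append(s["joint_torque"][5]);robot.read_camera("top")
    print("Wz %.3f +- %.3f"%(np.mean(W),np.std(W)),"J6 %.3f +- %.3f"%(np.mean(J),np.std(J)))
E
python3 -c "
from h import *
st();av(6)"
```

```text
t 6.47 p [0.5192 0.1503 0.2607] yaw 2.0840 zax [-1.9e-03  1.0e-04 -1.0e+00] q1 0.187 q6 -0.3266 open 0.0435 gf 45.0 F [-6.64  1.16  5.02] W [ 0.124  0.923 -0.123]
Wz -0.094 +- 0.024 J6 -0.076 +- 0.003
```

{"api": "apply_moves", "payload": {
  "series": [
    [[0,0,0],[0,0,-0.02]],
    [[0,0,0],[0,0,0]],
    [[0,0,0],[0,0,0]]
  ]
}}

```text
t: 7.02
tool_pos: [0.5192, 0.1502, 0.2607]
orientation: [-1.557, -2.727, 0.001]
force: [-7.1, 1.1, 5.6]
opening: 0.0434
gripper_force: 45.0
```

```bash
python3 -c "
from h import *
st();av(6)"
```

```text
t 7.02 p [0.5192 0.1502 0.2607] yaw 2.1038 zax [-1.9e-03  1.0e-04 -1.0e+00] q1 0.187 q6 -0.3465 open 0.0434 gf 45.0 F [-7.08  1.15  5.59] W [ 0.142  0.952 -0.262]
Wz -0.249 +- 0.019 J6 -0.281 +- 0.031
```

```bash
sed -i 's/    print("Wz/    print(np.round(J,3));print("Wz/' h.py; python3 -c "
from h import *
av(5)"
```

```text
[-0.262 -0.262 -0.262 -0.262 -0.262]
Wz -0.253 +- 0.026 J6 -0.262 +- 0.000
```

{"api": "apply_moves", "payload": {
  "series": [
    [[0,0,0],[0,0,-0.01]],
    [[0,0,0],[0,0,0]]
  ]
}}

```text
t: 7.73
tool_pos: [0.5192, 0.1502, 0.2607]
orientation: [-1.543, -2.735, 0.001]
force: [-7.0, 1.4, 5.1]
opening: 0.0433
gripper_force: 45.0
```

```bash
python3 -c "
from h import *
av(5)"
```

```text
[-0.547 -0.452 -0.383 -0.362 -0.357]
Wz -0.347 +- 0.061 J6 -0.420 +- 0.072
```

{"api": "apply_moves", "payload": {
  "series": [
    [[0,0,0],[0,0,-0.005]],
    [[0,0,0],[0,0,-0.005]],
    [[0,0,0],[0,0,0]],
    [[0,0,0],[0,0,0]],
    [[0,0,0],[0,0,0]]
  ]
}}

```text
t: 8.4
tool_pos: [0.5192, 0.1502, 0.2607]
orientation: [-1.53, -2.742, 0.001]
force: [-6.8, 0.7, 6.0]
opening: 0.0434
gripper_force: 45.0
```

```bash
python3 -c "
from h import *
st();av(6);st()"
```

```text
t 8.40 p [0.5192 0.1502 0.2607] yaw 2.1234 zax [-2.e-03  1.e-04 -1.e+00] q1 0.187 q6 -0.3662 open 0.0434 gf 45.0 F [-6.82  0.65  5.99] W [ 0.152  0.975 -0.472]
[-0.456 -0.454 -0.454 -0.454 -0.454 -0.454]
Wz -0.461 +- 0.024 J6 -0.454 +- 0.001
t 8.70 p [0.5192 0.1502 0.2607] yaw 2.1234 zax [-1.9e-03  1.0e-04 -1.0e+00] q1 0.187 q6 -0.3662 open 0.0433 gf 45.0 F [-6.3   0.14  5.52] W [ 0.209  1.002 -0.454]
```

{"api": "apply_moves", "payload": {
  "series": [
    [[0,0,0],[0,0,-0.005]],
    [[0,0,0],[0,0,-0.004]],
    [[0,0,0],[0,0,0]],
    [[0,0,0],[0,0,0]],
    [[0,0,0],[0,0,0]],
    [[0,0,0],[0,0,0]]
  ]
}}

```text
t: 9.2
tool_pos: [0.5192, 0.1502, 0.2607]
orientation: [-1.518, -2.749, 0.001]
force: [-7.8, 1.1, 5.5]
opening: 0.0435
gripper_force: 45.0
```

```bash
python3 -c "
from h import *
av(6);st()
p,d=robot.read_camera('scene');cv2.imwrite('pics/home.png',cv2.resize(p[120:220,285:385],(500,500),interpolation=2))"
```

```text
[-0.352 -0.352 -0.352 -0.352 -0.352 -0.352]
Wz -0.340 +- 0.020 J6 -0.352 +- 0.000
t 9.50 p [0.5192 0.1502 0.2607] yaw 2.1325 zax [-1.9e-03  1.0e-04 -1.0e+00] q1 0.187 q6 -0.3753 open 0.0435 gf 45.0 F [-6.63  0.49  5.9 ] W [ 0.168  0.92  -0.403]
```

View pics/home.png

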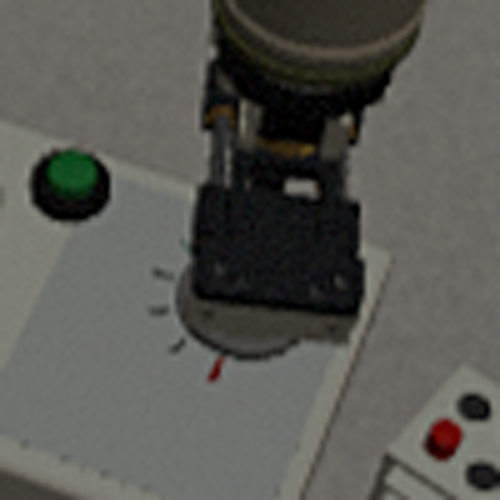

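The torque dropped after I turned further, so the pads probably slipped. I'll grip harder and go on in small steps.

{"api": "apply_moves", "payload": {
  "series": [
    [[0,0,0],[0,0,0]],
    [[0,0,0],[0,0,0]],
    [[0,0,0],[0,0,0]],
    [[0,0,0],[0,0,-0.005]],
    [[0,0,0],[0,0,-0.005]],
    [[0,0,0],[0,0,0]],
    [[0,0,0],[0,0,0]]
  ],
  "newtons": 60
}}

```text
t: 10.13
tool_pos: [0.5192, 0.1502, 0.2607]
orientation: [-1.504, -2.756, 0.001]
force: [-6.7, 0.5, 6.0]
opening: 0.0433
gripper_force: 60.0
```

```bash
python3 -c "
from h import *
av(6);st()"
```

```text
[-0.466 -0.448 -0.444 -0.443 -0.443 -0.443]
Wz -0.453 +- 0.021 J6 -0.448 +- 0.008
t 10.43 p [0.5191 0.1502 0.2607] yaw 2.1425 zax [-2.e-03  2.e-04 -1.e+00] q1 0.187 q6 -0.3852 open 0.0431 gf 60.0 F [-7.03  1.21  6.19] W [ 0.167  0.969 -0.467]
```

{"api": "apply_moves", "payload": {
  "series": [
    [[0,0,0],[0,0,-0.004]],
    [[0,0,0],[0,0,-0.004]],
    [[0,0,0],[0,0,0]],
    [[0,0,0],[0,0,0]],
    [[0,0,0],[0,0,0]],
    [[0,0,0],[0,0,0]]
  ]
}}

```text
t: 10.93
tool_pos: [0.5192, 0.1502, 0.2607]
orientation: [-1.493, -2.762, 0.001]
force: [-6.1, 0.3, 5.8]
opening: 0.0432
gripper_force: 60.0
```

```bash
python3 -c "
from h import *
av(6);st()"
```

```text
[-0.519 -0.519 -0.519 -0.519 -0.519 -0.519]
Wz -0.534 +- 0.013 J6 -0.519 +- 0.000
t 11.23 p [0.5192 0.1502 0.2607] yaw 2.1503 zax [-2.e-03  1.e-04 -1.e+00] q1 0.187 q6 -0.3931 open 0.0430 gf 60.0 F [-7.3   0.6   6.15] W [ 0.146  0.951 -0.511]
```

It held at about 0.52 N m for over 0.6 s, so the dial is homed. Next I turn it clockwise to the fourth click.

{"api": "apply_moves", "payload": {
  "series": [
    [[0,0,0],[0,0,0.05]],
    [[0,0,0],[0,0,0.1]],
    [[0,0,0],[0,0,0.1]],
    [[0,0,0],[0,0,0.1]],
    [[0,0,0],[0,0,0.1]],
    [[0,0,0],[0,0,0.1]],
    [[0,0,0],[0,0,0.1]],
    [[0,0,0],[0,0,0.1]],
    [[0,0,0],[0,0,0.1]],
    [[0,0,0],[0,0,0.1]],
    [[0,0,0],[0,0,0.1]],
    [[0,0,0],[0,0,0.05]]
  ]
}}

```text
t: 12.23
tool_pos: [0.5196, 0.1502, 0.2607]
orientation: [-2.722, -1.568, 0.001]
force: [-3.0, 1.4, 2.2]
opening: 0.0433
gripper_force: 60.0
```

```bash
python3 -c "
from h import *
av(4);st()"
```

```text
[-0.231 -0.647  1.046  0.584]
Wz -0.143 +- 0.052 J6 0.188 +- 0.665
t 12.43 p [0.5196 0.1502 0.2607] yaw 1.0530 zax [-5.e-04  2.e-04 -1.e+00] q1 0.187 q6 0.7042 open 0.0435 gf 60.0 F [-4.15  2.47  3.64] W [ 0.258  0.579 -0.096]
```

{"api": "apply_moves", "payload": {
  "series": [
    [[0,0,0],[0,0,0.1]],
    [[0,0,0],[0,0,0.1]],
    [[0,0,0],[0,0,0.1]],
    [[0,0,0],[0,0,0.1]],
    [[0,0,0],[0,0,0.1]],
    [[0,0,0],[0,0,0.1]],
    [[0,0,0],[0,0,0.1]],
    [[0,0,0],[0,0,0.1]],
    [[0,0,0],[0,0,0.1]],
    [[0,0,0],[0,0,0.05]],
    [[0,0,0],[0,0,0]],
    [[0,0,0],[0,0,0]]
  ]
}}

```text
t: 13.43
tool_pos: [0.5197, 0.1499, 0.2607]
orientation: [3.137, 0.163, -0.0]
force: [-2.1, -1.2, 1.9]
opening: 0.0431
gripper_force: 60.0
```

```bash
python3 -c "
from h import *
av(4);st()
p,d=robot.read_camera('scene');q,d=robot.read_camera('top')
cv2.imwrite('pics/c4.png',np.hstack([cv2.resize(p[120:220,285:385],(400,400),interpolation=2),cv2.resize(q[190:290,150:250],(400,400),interpolation=2)]))"
```

```text
[ 0.403  0.104  0.017 -0.008]
Wz -0.005 +- 0.014 J6 0.129 +- 0.164
t 13.63 p [0.5198 0.1499 0.2607] yaw 0.1024 zax [-0.e+00 -5.e-04 -1.e+00] q1 0.186 q6 1.6547 open 0.0431 gf 60.0 F [-1.2  -3.39  1.48] W [-0.495  0.431  0.054]
```

View pics/c4.png

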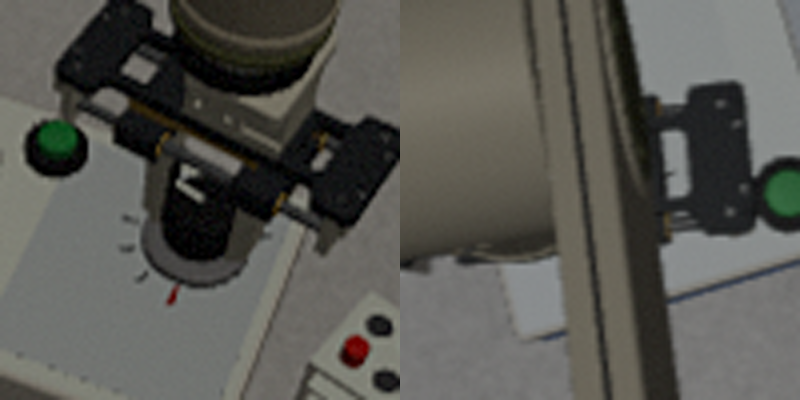

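The scene crop shows the white line at about full-frame (331–335, 161–168), pointing towards the button and close to the green tick. I'll measure its angle.

```bash
python3 -c "
from h import *
p,d=robot.read_camera('scene');C=cloud('scene',d);v,u=np.mgrid[:384,:512]
m=(p.min(2)>100)&(abs(C[...,2]-.105)<.006)&(np.hypot(C[...,0]-.5198,C[...,1]-.1501)<.024)
P=np.array([onz('scene',x,y,.104)[:2] for y,x in np.argwhere(m)]);print(len(P),P.round(4).tolist())
w=P-[.5198,.1501];a=w.mean(0);l=cv2.fitLine(P.astype(np.float32),2,0,.01,.01).ravel();D=l[:2]*np.sign(l[:2]@a)
for D in(a,D):print('dial',np.radians(16.7)-np.arctan2(D[1],D[0]))
av(3);st()"
```

```text
9 [[0.5064, 0.1332], [0.5176, 0.1293], [0.5185, 0.1329], [0.5169, 0.1348], [0.5194, 0.1365], [0.5178, 0.1383], [0.5187, 0.1419], [0.5171, 0.1437], [0.5196, 0.1455]]
dial 2.0866167246270955
dial 2.2897537775385084
[0.011 0.017 0.022]
Wz 0.028 +- 0.039 J6 0.017 +- 0.004
t 13.93 p [0.5198 0.1499 0.2607] yaw 0.1011 zax [ 1.e-04 -5.e-04 -1.e+00] q1 0.186 q6 1.6561 open 0.0433 gf 60.0 F [-1.95 -4.09  1.76] W [-0.8    0.356 -0.003]
```

Leaving out the stray pixel, the dial reads about 1.97. I nudge it slightly clockwise, release it so it settles in click 4, then lift off.

{"api": "apply_moves", "payload": {
  "series": [
    [[0,0,0],[0,0,0.03]],
    [[0,0,0],[0,0,0.04]],
    [[0,0,0],[0,0,0]],
    [[0,0,0],[0,0,0]],
    [[0,0,0],[0,0,0]],
    [[0,0,0],[0,0,0]]
  ]
}}

```text
t: 14.43
tool_pos: [0.5198, 0.1498, 0.2607]
orientation: [3.141, 0.05, 0.0]
force: [-1.4, -4.3, 1.5]
opening: 0.043
gripper_force: 60.0
```

{"api": "apply_moves", "payload": {
  "series": [
    [[0,0,0],[0,0,0]],
    [[0,0,0],[0,0,0]],
    [[0,0,0],[0,0,0]],
    [[0,0,0],[0,0,0]],
    [[0,0,0],[0,0,0]],
    [[0,0,0],[0,0,0]],
    [[0,0,0],[0,0,0]],
    [[0,0,0],[0,0,0]]
  ],
  "claw": 1
}}

```text
t: 15.1
tool_pos: [0.5197, 0.1502, 0.2607]
orientation: [-3.141, -0.049, -0.0]
force: [-0.0, -0.1, 0.8]
opening: 0.0911
gripper_force: 0.0
```

{"api": "apply_moves", "payload": {
  "series": [
    [[0,0,-10],[0,0,0]],
    [[0,0,-25],[0,0,0]],
    [[0,0,-35],[0,0,0]],
    [[0,0,-30],[0,0,0]],
    [[0,0,0],[0,0,0]],
    [[0,0,0],[0,0,0]]
  ]
}}

```text
t: 15.6
tool_pos: [0.5206, 0.1503, 0.3643]
orientation: [-3.14, -0.048, -0.009]
force: [0.6, 0.3, -1.2]
opening: 0.0928
gripper_force: 0.0
```

```bash
python3 -c "
from h import *
st(.5208,.0408,.40)
p,d=robot.read_camera('scene')
cv2.imwrite('pics/rel.png',cv2.resize(p[120:220,275:375],(500,500),interpolation=2))"
```

```text
t 15.60 p [0.5206 0.1503 0.3643] yaw 0.0308 zax [ 0.0059  0.0011 -1.    ] q1 0.186 q6 1.7264 open 0.0928 gf 0.0 F [ 0.58  0.34 -1.16] W [0.045 0.057 0.012]
tool shift mm [ -3.  109.4 -35.8]
```

View pics/rel.png

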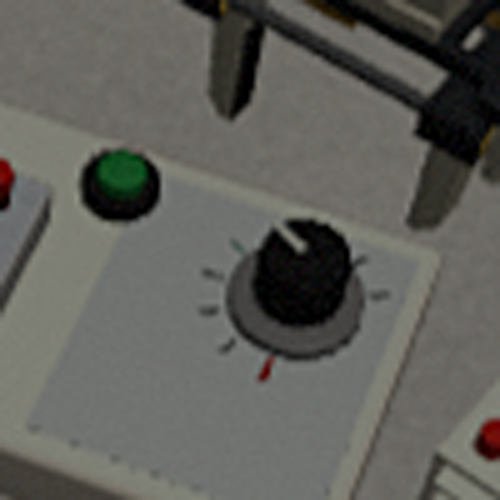

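The white line lines up with the green tick (tick at (237,243), dial line at (275,228)–(303,248)). I'll check the angle in numbers, and the heights of the button and its housing.

```bash
python3 -c "
from h import *
p,d=robot.read_camera('scene');C=cloud('scene',d)
m=(p.min(2)>95)&(abs(C[...,2]-.105)<.006)&(np.hypot(C[...,0]-.5198,C[...,1]-.1501)<.023)
n,l,s,c=cv2.connectedComponentsWithStats(m.astype(np.uint8));m=l==1+s[1:,4].argmax()
P=np.array([onz('scene',x,y,.104)[:2] for y,x in np.argwhere(m)]);a=P.mean(0)-[.5198,.1501];l=cv2.fitLine(P.astype(np.float32),2,0,.01,.01).ravel();D=l[:2]*np.sign(l[:2]@a)
print(len(P));[print('dial',np.radians(16.7)-np.arctan2(D[1],D[0])) for D in(a,D)]
for c in('top','scene'):
  C=cloud(c,np.load(c+'0.npy'));r=np.hypot(C[...,0]-.5208,C[...,1]-.0408)
  for a in range(0,30,3):
    k=(r>=a/1e3)&(r<(a+3)/1e3)&(C[...,2]>.05);z=C[...,2][k];print(c,a,len(z),np.percentile(z,[10,50,90]).round(4) if len(z) else '')
" | head -40
```

```text
12
dial 2.136912095982528
dial 2.1605635451880847
top 0 6 [0.0815 0.0823 0.0833]
top 3 20 [0.0805 0.0818 0.084 ]
top 6 30 [0.0796 0.0814 0.0837]
top 9 42 [0.0794 0.0819 0.0836]
top 12 53 [0.0717 0.0738 0.0796]
top 15 64 [0.0702 0.0727 0.075 ]
top 18 80 [0.0613 0.0722 0.0747]
top 21 77 [0.0592 0.0609 0.063 ]
top 24 98 [0.0594 0.0613 0.0629]
top 27 111 [0.0592 0.0613 0.0629]
scene 0 4 [0.0796 0.0803 0.0828]
scene 3 9 [0.0797 0.0814 0.0825]
scene 6 20 [0.0788 0.0811 0.0833]
scene 9 32 [0.0771 0.0798 0.0819]
scene 12 31 [0.0705 0.0744 0.0795]
scene 15 29 [0.0696 0.0718 0.0747]
scene 18 76 [0.06   0.0701 0.0736]
scene 21 42 [0.0586 0.0606 0.0681]
scene 24 43 [0.0585 0.0607 0.0626]
scene 27 53 [0.0583 0.061  0.0623]
```

{"api": "apply_moves", "payload": {
  "series": [
    [[0,36.5,0],[0,0,0]],
    [[0,36.5,0],[0,0,0]],
    [[0,36.5,0],[0,0,0]],
    [[0,0,0],[0,0,0]],
    [[0,0,15],[0,0,0]],
    [[0,0,20],[0,0,0]],
    [[0,0,15],[0,0,0]],
    [[0,0,10],[0,0,0]],
    [[0,0,0],[0,0,0]],
    [[0,0,0],[0,0,0]],
    [[0,0,0],[0,0,0]],
    [[0,0,0],[0,0,0]]
  ],
  "claw": 0,
  "newtons": 20
}}

```text
t: 16.7
tool_pos: [0.5236, 0.0408, 0.3019]
orientation: [3.141, 0.049, 0.003]
force: [-0.9, 0.6, 0.5]
opening: 0.0173
gripper_force: 0.0
```

```bash
python3 -c "
from h import *
st(.5208,.0408,.269)"
```

```text
t 16.70 p [0.5236 0.0408 0.3019] yaw 0.0310 zax [ 0.0018 -0.     -1.    ] q1 -0.020 q6 1.5199 open 0.0173 gf 0.0 F [-0.92  0.59  0.45] W [ 0.044  0.059 -0.002]
tool shift mm [-2.8 -0.1 32.9]
```

{"api": "apply_moves", "payload": {
  "series": [
    [[-2.8,0,0],[0,0,0]],
    [[0,0,0],[0,0,0]],
    [[0,0,0],[0,0,0]],
    [[0,0,0],[0,0,0]],
    [[0,0,10],[0,0,0]],
    [[0,0,10],[0,0,0]],
    [[0,0,8],[0,0,0]],
    [[0,0,4],[0,0,0]],
    [[0,0,0],[0,0,0]],
    [[0,0,0],[0,0,0]],
    [[0,0,0],[0,0,0]]
  ]
}}

```text
t: 17.62
tool_pos: [0.5204, 0.0406, 0.2689]
orientation: [3.141, 0.048, 0.0]
force: [-0.4, 0.4, -0.3]
opening: 0.0002
gripper_force: 0.0
```

```bash
python3 -c "
from h import *
st(.5208,.0408,.266)
p,d=robot.read_camera('scene')
cv2.imwrite('pics/btn.png',cv2.resize(p[110:210,265:365],(500,500),interpolation=2))"
```

```text
t 17.62 p [0.5204 0.0406 0.2689] yaw 0.0308 zax [ 2.e-04 -0.e+00 -1.e+00] q1 -0.020 q6 1.5196 open 0.0002 gf 0.0 F [-0.4   0.42 -0.32] W [-0.019 -0.003  0.037]
tool shift mm [ 0.4 -0.2  2.9]
```

View pics/btn.png

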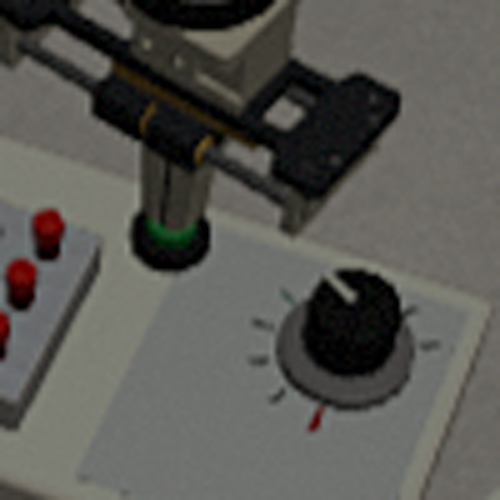

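The shut fingers stand over the green button, which shows at (172,235). The dial is still at the green tick. I press gently.

{"api": "apply_moves", "payload": {
  "series": [
    [[0,0,1],[0,0,0]],
    [[0,0,1],[0,0,0]],
    [[0,0,1],[0,0,0]],
    [[0,0,1],[0,0,0]],
    [[0,0,1],[0,0,0]],
    [[0,0,0],[0,0,0]],
    [[0,0,0],[0,0,0]]
  ]
}}

```text
t: 18.25
tool_pos: [0.5205, 0.0406, 0.2641]
orientation: [3.141, 0.048, 0.001]
force: [1.3, -1.1, 3.5]
opening: 0.0006
gripper_force: 1.8
```

```bash
python3 -c "
from h import *
for i in range(4): st();robot.read_camera('top')"
```

```text
t 18.25 p [0.5205 0.0406 0.2641] yaw 0.0307 zax [ 8.e-04  0.e+00 -1.e+00] q1 -0.020 q6 1.5196 open 0.0006 gf 1.8 F [ 1.28 -1.09  3.51] W [ 0.032 -0.109  0.039]
t 18.30 p [0.5205 0.0406 0.2641] yaw 0.0308 zax [ 8.e-04 -0.e+00 -1.e+00] q1 -0.020 q6 1.5196 open 0.0008 gf 1.8 F [0.13 0.05 3.  ] W [ 0.054 -0.168 -0.014]
t 18.35 p [0.5205 0.0406 0.2641] yaw 0.0308 zax [ 8.e-04  0.e+00 -1.e+00] q1 -0.020 q6 1.5196 open 0.0006 gf 1.8 F [ 1.42 -0.49  3.49] W [ 0.021 -0.22  -0.016]
t 18.40 p [0.5205 0.0406 0.2641] yaw 0.0308 zax [ 9.e-04  0.e+00 -1.e+00] q1 -0.020 q6 1.5196 open 0.0004 gf 1.8 F [ 1.04 -0.91  3.98] W [ 0.088 -0.223  0.016]
```

{"api": "apply_moves", "payload": {
  "series": [
    [[0,0,0.5],[0,0,0]],
    [[0,0,0.5],[0,0,0]],
    [[0,0,0.5],[0,0,0]],
    [[0,0,0.5],[0,0,0]],
    [[0,0,0],[0,0,0]]
  ]
}}

```text
t: 18.87
tool_pos: [0.5206, 0.0406, 0.2623]
orientation: [3.141, 0.048, 0.001]
force: [0.8, 0.6, 7.4]
opening: 0.0004
gripper_force: 3.8
```

```bash
python3 -c "
from h import *
for i in range(4): st();robot.read_camera('top')"
```

```text
t 18.87 p [0.5206 0.0406 0.2623] yaw 0.0308 zax [ 8.e-04 -0.e+00 -1.e+00] q1 -0.020 q6 1.5196 open 0.0004 gf 3.8 F [0.76 0.64 7.43] W [ 0.039 -0.033 -0.005]
t 18.92 p [0.5206 0.0406 0.2623] yaw 0.0308 zax [ 8.e-04 -0.e+00 -1.e+00] q1 -0.020 q6 1.5196 open 0.0005 gf 4.0 F [0.94 0.71 7.89] W [ 0.057 -0.065  0.009]
t 18.97 p [0.5206 0.0406 0.2623] yaw 0.0309 zax [ 9.e-04 -0.e+00 -1.e+00] q1 -0.020 q6 1.5196 open 0.0006 gf 3.9 F [-0.47 -0.28  7.16] W [ 0.1   -0.091 -0.031]
t 19.02 p [0.5206 0.0406 0.2623] yaw 0.0309 zax [ 8.e-04 -0.e+00 -1.e+00] q1 -0.020 q6 1.5196 open 0.0004 gf 3.9 F [-0.43  0.47  7.45] W [ 0.008 -0.065  0.012]
```

{"api": "apply_moves", "payload": {
  "series": [
    [[0,0,0.3],[0,0,0]],
    [[0,0,0],[0,0,0]],
    [[0,0,0],[0,0,0]]
  ]
}}

```text
t: 19.32
tool_pos: [0.5206, 0.0406, 0.2623]
orientation: [3.141, 0.048, 0.001]
force: [-0.2, 0.4, 10.1]
opening: 0.0004
gripper_force: 5.1
```

```bash
python3 -c "
from h import *
for i in range(2): st();robot.read_camera('top')"
```

```text
t 19.32 p [0.5206 0.0406 0.2623] yaw 0.0308 zax [ 8.e-04 -1.e-04 -1.e+00] q1 -0.020 q6 1.5196 open 0.0004 gf 5.1 F [-0.17  0.44 10.14] W [ 0.006  0.156 -0.023]
t 19.37 p [0.5206 0.0406 0.2623] yaw 0.0308 zax [ 9.e-04 -0.e+00 -1.e+00] q1 -0.020 q6 1.5196 open 0.0007 gf 5.0 F [-1.04 -0.24 10.82] W [ 0.02   0.122 -0.099]
```

The position no longer changes while the force rises to 10 N, so the button is fully down. I retract.

{"api": "apply_moves", "payload": {
  "series": [
    [[0,0,-3],[0,0,0]],
    [[0,0,-10],[0,0,0]],
    [[0,0,-25],[0,0,0]],
    [[0,0,-35],[0,0,0]],
    [[0,0,-35],[0,0,0]],
    [[0,0,-25],[0,0,0]],
    [[0,0,0],[0,0,0]],
    [[0,0,0],[0,0,0]],
    [[0,0,0],[0,0,0]]
  ]
}}

```text
t: 20.17
tool_pos: [0.5198, 0.0406, 0.3934]
orientation: [-3.141, -0.048, 0.003]
force: [-0.5, -1.0, -1.1]
opening: 0.0005
gripper_force: 0.0
```

```bash
python3 -c "
from h import *
st()
p,d=robot.read_camera('scene')
cv2.imwrite('pics/end.png',cv2.resize(p[110:270,205:435],None,fx=3,fy=3,interpolation=2))"
```

```text
t 20.17 p [0.5198 0.0406 0.3934] yaw 0.0308 zax [-2.1e-03  1.0e-04 -1.0e+00] q1 -0.020 q6 1.5196 open 0.0005 gf 0.0 F [-0.49 -0.95 -1.06] W [0.049 0.028 0.021]
```

View pics/end.png

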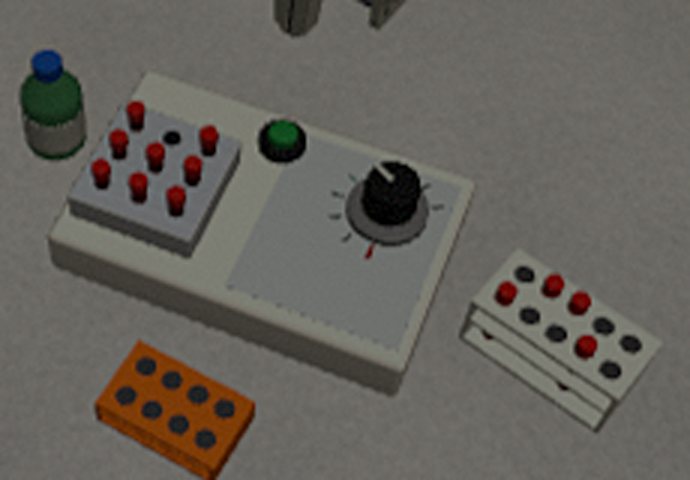

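The dial line at (385,172) points to the green tick, the button at (283,135) is up, and the racks and bottle look undisturbed. I hand the job in.

```bash
python3 -c "
from plant import robot
print(robot.close_job())"
```

```text
the job is handed in; nothing more can be done
None
```

The job is handed in, with no verdict returned: I homed the dial at about 0.52 N m, set it to click 4 and pressed the start button fully down at about 10 N; the last picture shows the button up and the racks and bottle in place.

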